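Dispense a cupful of screw caps

TASK

Stand the red-handled cup in the dock under the clear cap hopper, pull the hopper's orange-tabbed shutter wide open so that all six blue caps drop into the cup, and push the shutter fully home again while the cup is still in the dock. Then take the cup out, keep it upright, and set it down (do not drop it) in the middle of the round green mat. Leave the other things on the bench where they stand.

Things in the scene. Friction and masses are not known exactly. Their poses are not given: they have to be found in the camera images.
- cup: white round cup, 84 mm outer diameter, 75 mm tall, wall 3.5 mm, about 0.13 kg, with a red upright blade handle pointing to its own -x: 12 mm thick (y), from 40 to 125 mm out from the cup's axis, from 28 to 66 mm above the cup's underside. Origin at the centre of the underside, z up. It starts standing empty on the bench
- cup_handle (a point): grip point in the handle, 105 mm out from the cup's axis and 47 mm above its underside; axes as the cup's
- cup_middle (a point): point on the cup's axis, 40 mm above its underside
- dispenser: cap dispenser, fixed; origin on the bench straight under the hopper's axis, -x its open front (towards the robot). Steel base x -55 to +95 mm, y +-62, 8 mm thick. Clear square hopper chute, outer x and y -33 to +33, from 105 to 190 mm above the bench (rear leans back to x +80, up to 200 mm). Posts at x +84, y +-50, 175 mm high. Shutter underside 98 mm up
- dock (a point): where the centre of the cup's underside belongs: on the dispenser's base plate, 8 mm above the bench, straight under the outlet. Axes as the dispenser's. Side guides (inner faces at y +-48 mm, 10 mm thick, x -30 to +55) and a back stop (face at x +48), all 30 mm above the bench, hold the cup; it goes in level from the front, handle to -x
- shutter (a joint): shutter under the hopper: 0 = fully home (closed), 0.062 m = wide open; it slides horizontally to the dispenser's +y. Friction about 2.5 N; it stays where it is left. It may start a few millimetres ajar
- shutter_tab (a point): grip point in the shutter's orange upright tab, 133 mm above the bench; with the shutter closed, 105 mm to +y of the hopper's axis, and moving with it. Axes as the dispenser's. The tab is 14 mm thick (x), 36 mm long (y) and stands from 103 to 151 mm above the bench on a steel arm 20 mm wide (x), 5 mm thick
- mat: round green mat, 130 mm diameter, 5 mm thick, fixed on the bench; origin at the centre of its underside
- cap0_center (a point): centre of blue screw cap 0, a disc 26 mm in diameter and 16 mm thick, 12 g; all six start lying in the hopper on the shutter
- cap1_center (a point): centre of blue screw cap 1, a disc 26 mm in diameter and 16 mm thick, 12 g; all six start lying in the hopper on the shutter
- cap2_center (a point): centre of blue screw cap 2, a disc 26 mm in diameter and 16 mm thick, 12 g; all six start lying in the hopper on the shutter
- cap3_center (a point): centre of blue screw cap 3, a disc 26 mm in diameter and 16 mm thick, 12 g; all six start lying in the hopper on the shutter
- cap4_center (a point): centre of blue screw cap 4, a disc 26 mm in diameter and 16 mm thick, 12 g; all six start lying in the hopper on the shutter
- cap5_center (a point): centre of blue screw cap 5, a disc 26 mm in diameter and 16 mm thick, 12 g; all six start lying in the hopper on the shutter
- amber: amber glass reagent bottle, 52 mm diameter, 125 mm tall; a bystander, origin at the centre of its underside
- jar: clear jar with red cap, 52 mm diameter, 105 mm tall; a bystander, origin at the centre of its underside
- beaker: glass beaker, 74 mm diameter, 95 mm tall, with steel forceps standing in it up to 165 mm; a bystander, origin at the centre of its underside
- washer: white wash bottle, 68 mm diameter, 165 mm tall, red nozzle along its +x; a bystander, origin at the centre of its underside
- pipette: black and white pipette lying flat along its x, 225 mm long, 26 mm thick; a bystander, origin at the centre of its underside
- wellplate: white six-well plate with pink wells, 85 x 127 x 20 mm; a bystander, origin at the centre of its underside
Not all that is in view belongs to the job. What is shaped like the cup but pink is not meant. There is more than one size of the mat; the one meant has the size given above.

How it is judged:
By the outcome, as a careful person would: the job done as asked, in the order asked, and still so for the second after the job is handed in, with the robot touching nothing.
It also fails if it takes over 72 s, if anything falls off the work surface, if the arm or the gripper's body presses on something with over 40 N, if the wrist force passes 120 N, or if a joint passes its speed limit or range.

ROBOT

A 7-joint arm with a two-finger parallel gripper is mounted at the origin on the work surface. World frame = base frame: x ahead of the robot, y to its left, z up, the work surface at z = 0. Lengths are in m, angles in rad, forces in N, time in s.
With the tool pointing down it reaches from about 0.425 to 1.025 m from the base axis. Payload 3.6 kg.
Tool frame: the origin (TCP) lies midway between the tips of the shut fingers; the grasp point (between the pads) lies 19 mm behind it; z points along the fingers, y is the direction in which the jaws open and shut (so a half turn about z gives the same grasp; the last joint's range is limited). The gripper opens to 85 mm and grips with 20 to 120 N. Pads are 22 mm wide; open, the fingers measure 114 mm over their backs; the gripper's body (76 mm by 85 mm) begins 54 mm behind the grasp point. The pads swing forward as they close: fully open they stand 13 mm farther back than shut.
Start: joints at [-1.389, 0.591, 0.048, 1.609, -0.033, 0.943, -0.034], TCP at [0.197, 0.698, 0.231] pointing down, gripper open.
Joint ranges: [-2.69, 2.69], [-0.47, 2.24], [-1.27, 1.36], [0.19, 2.51], [-1.53, 4.68], [0.08, 2.07], [-3.09, 3.09]. Speed limits (rad/s): [2.57, 2.57, 3.14, 3.14, 3.14, 3.14, 3.14].

INTERFACE

Orientations are given as a unit quaternion [w, x, y, z].
In Python, from cell import ctrl gives the robot as it stands. The module is installed in compiled form; this text tells all that it offers.
- The arm moves only by the shell command python3 -m handwheel 'ROWS' [OPENING] [FORCE]. ROWS is JSON, a list that holds one entry, the list of rows, each a list of 6 numbers: the shift along the world's x, y, z scaled (see below), then the turn, a rotation vector about the world's x, y, z scaled (see below). In form: [[[dx, dy, dz, rx, ry, rz], ...]]. A call has 1 to 20 rows; each row is the pose to reach, as a shift and turn from the pose commanded when the call began; what a row does not reach only later rows make up. The controller multiplies each number of a shift by 15 cm and each number of a turn by 90 degrees. A row lasts 1/10 s, in which the tool goes at most 50 mm and 8.59 degrees, less where a joint would pass 70% of its speed; a pose out of reach is approached as far as the arm can. A call with a number of a shift or a turn outside -1 to 1 is refused whole. A call with a gripper value outside its range is refused whole. OPENING is the closure, from -1 (fully open) to 1 (shut), set as the call begins (- or left out, the last holds). The fingers move at their own pace and stop on an object; FORCE is the grip in N (left out, the last holds). Time passes only in rows, so rows that repeat a pose let the fingers close. It gives the time, the measured TCP pose, the force and the opening at its end, in the units of the state.
- ctrl.read_state(): the state, without advancing time (a new reading comes with each control period).
- ctrl.snapshot(name): name is "scene" or "top"; returns the picture (420x560x3 uint8, red, green, blue); there is no depth.
- ctrl.calibration(name): a dict with "intrinsics" (3x3 intrinsics, pixels), "rvec" (rotation vector, rad) and "tvec" (3), from world to camera coordinates, as OpenCV has them. Camera axes: x right, y down, z forward; pixel columns grow to the right and rows downward; lengths in m; the calibration is good to about 2 mm. A picture is of the moment at which its call begins. calibration takes no time and is no camera call.
- ctrl.close_job(): hands the job in, once; it reports no verdict.
The state is a dict: "clock": time; "q": joint angles; "qd": joint speeds; "tau": joint torques, N m; "tool_pos": TCP position; "tool_rot": TCP orientation; "ft_force": force on the tool from outside, world axes, zero at the start; "wrist_torque": the same for the moment, N m; "grip_width": finger opening in m.
Only numpy, scipy, OpenCV 4.12 (cv2) and the standard library are available. Lean on these libraries where they do the work, as an engineer would, in place of code of your own. Each camera call takes 0.05 s, during which the arm holds its last target. There are 200 camera calls.

## Working session

There is one attempt and no reset: what is moved stays moved. The work goes in short steps, Python scripts to look and compute and a shell command to move; the robot and the scene stay as the last step left them, time stands still between calls to the robot, and variables do not carry over. Pictures are saved under pics/ and viewed, about 8 in all and at most 12, crops included, and the job is handed in when it is done.

```bash
mkdir -p pics && python3 - <<'E'
from cell import ctrl
import cv2,numpy as np
for n in("scene","top"):
    im=ctrl.snapshot(n); cv2.imwrite(f"pics/{n}0.png",im[:,:,::-1]); c=ctrl.calibration(n)
    R=cv2.Rodrigues(np.array(c["rvec"],float))[0]; print(n,np.round(c["intrinsics"],1).tolist(),"cam at",(-R.T@np.array(c["tvec"]).ravel()).round(3),R.round(2).tolist())
s=ctrl.read_state(); print({k:np.round(v,3).tolist() for k,v in s.items()})
E
```

```text
scene [[408.4, 0.0, 279.6], [0.0, 408.4, 200.5], [0.0, 0.0, 1.0]] cam at [ 1.229 -0.424  0.943] [[0.54, 0.84, -0.0], [0.58, -0.37, -0.72], [-0.61, 0.39, -0.69]]
top [[508.5, 0.0, 276.6], [0.0, 508.5, 208.7], [0.0, 0.0, 1.0]] cam at [0.388 0.025 1.396] [[0.0, -1.0, -0.0], [-1.0, -0.0, -0.09], [0.09, 0.0, -1.0]]
{'clock': 0.1, 'q': [-1.39, 0.592, 0.048, 1.61, -0.033, 0.943, -0.034], 'qd': [-0.0, -0.003, 0.001, -0.003, -0.0, -0.0, -0.001], 'tau': [0.004, -55.0, 1.553, -19.882, 0.01, 0.004, 0.0], 'tool_pos': [0.197, 0.697, 0.23], 'tool_rot': [-0.0, 0.137, 0.991, -0.001], 'ft_force': [-0.17, 1.123, -0.506], 'wrist_torque': [-0.021, 0.032, 0.009], 'grip_width': 0.086}
```

View pics/scene0.png

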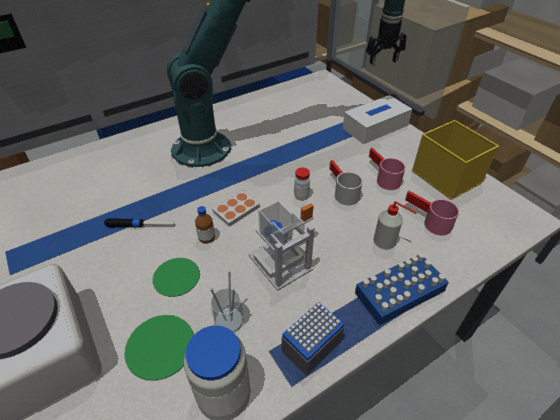

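View pics/top0.png

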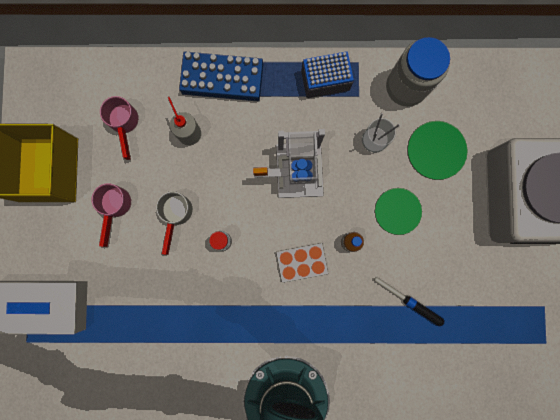

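The top view shows the white cup at (173,208) with its handle down to (167,252), two pink decoys to its left, the dispenser around (300,165) with its orange tab at (260,171), and mats at (398,211) (small) and (437,150) (large).

```bash
cat > h.py <<'E'
from cell import ctrl
import cv2,numpy as np
def cam(n):
    c=ctrl.calibration(n); R=cv2.Rodrigues(np.array(c["rvec"],float))[0]; t=np.array(c["tvec"]).ravel()
    return np.array(c["intrinsics"]),R,t
def onz(n,uv,z):
    K,R,t=cam(n); uv=np.atleast_2d(uv).astype(float); d=(np.linalg.inv(K)@np.c_[uv,np.ones(len(uv))].T).T@R; o=-R.T@t
    return o+d*((z-o[2])/d[:,2])[:,None]
def px(n,P):
    K,R,t=cam(n); p=(K@(R@np.atleast_2d(P).T+t[:,None])).T; return p[:,:2]/p[:,2:]
def snap(n,f=None):
    im=ctrl.snapshot(n)
    if f: cv2.imwrite(f"pics/{f}.png",im[:,:,::-1])
    return im
def hsv(im): return cv2.cvtColor(im,cv2.COLOR_RGB2HSV)
def blobs(m,amin=15):
    c,_=cv2.findContours(m.astype(np.uint8),cv2.RETR_EXTERNAL,cv2.CHAIN_APPROX_NONE)
    return [k[:,0,:] for k in c if cv2.contourArea(k)>=amin]
E
python3 - <<'E'
from h import *
im={n:cv2.imread(f"pics/{n}0.png")[:,:,::-1].copy() for n in("scene","top")}
for n in im:
    H=hsv(im[n]); h,s,v=H[...,0].astype(int),H[...,1],H[...,2]
    for name,m,z in(("green",(abs(h-65)<12)&(s>150)&(v>60),.005),("red",((h<4)|(h>175))&(s>200)&(v>90),.066),("orange",(abs(h-13)<7)&(s>200)&(v>120),.151)):
        for b in blobs(m):
            w=onz(n,b,z); r=cv2.minAreaRect(w[:,:2].astype(np.float32)*1000)
            print(n,name,"px",b.mean(0).round(),"ctr",np.round(r[0],1),"size",np.round(r[1],1),"ang",round(r[2],1))
t=im["top"]
a=cv2.resize(t[120:210,235:340],None,fx=6,fy=6,interpolation=cv2.INTER_CUBIC)
cv2.imwrite("pics/disp.png",a[:,:,::-1])
a=cv2.resize(t[180:262,130:215],None,fx=5,fy=5,interpolation=cv2.INTER_CUBIC)
b=cv2.resize(im["scene"][150:215,315:380],(int(410),410),interpolation=cv2.INTER_CUBIC)
cv2.imwrite("pics/cup.png",np.hstack([a[:410],b])[:,:,::-1])
E
```

```text
scene green px [159. 347.] ctr [ 674.1 -422.7] size [149.4 160.6] ang 48.6
scene green px [175. 277.] ctr [ 509.3 -307.8] size [122.8 120.5] ang 57.4
top green px [398. 211.] ctr [ 505.7 -306.9] size [121.2 126.3] ang 0.2
top green px [437. 150.] ctr [ 676.  -418.1] size [157.5 161.3] ang 0.2
top red px [218. 240.] ctr [423. 179.] size [41.8 41.8] ang 0.7
top red px [166. 238.] ctr [426.7 314.1] size [10.3 78.4] ang 79.9
top red px [103. 230.] ctr [447.  478.9] size [ 9.5 77.3] ang 82.8
top red px [122. 142.] ctr [682.6 437.6] size [82.4 10.4] ang 12.8
top red px [176. 113.] ctr [762.2 302.2] size [80.2 25.7] ang 35.8
top orange px [260. 170.] ctr [594.   67.4] size [10.  29.7] ang 0.2
```

View pics/disp.png

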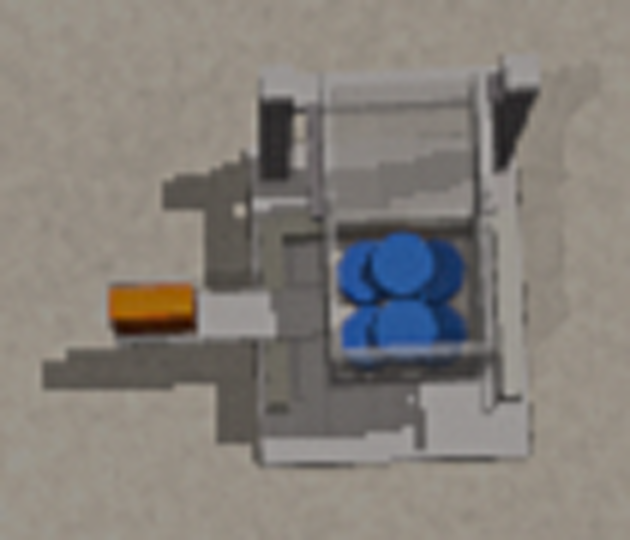

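View pics/cup.png

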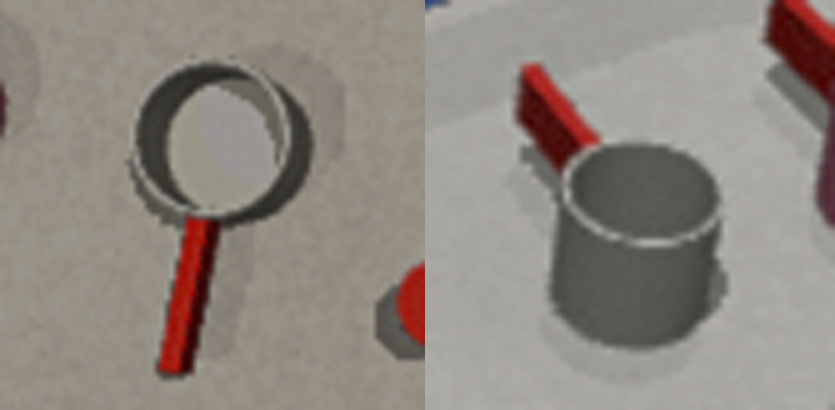

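The dispenser crop shows the base's front corners at (258,465) and (525,457), the tab top face at x 110–195, y 285–316, and the hopper with its caps. The cup crop shows the rim circle centred at (213,139) and the handle going down and slightly left.

```bash
python3 - <<'E'
from h import *
im={n:cv2.imread(f"pics/{n}0.png")[:,:,::-1].copy() for n in("scene","top")}
d=lambda x,y:((x+.5)/6-.5+235,(y+.5)/6-.5+120)
P=onz("top",[d(258,465),d(525,457)],.008); print("base front L,R",P.round(4)); v=P[0]-P[1]; yaw=np.arctan2(-v[0],v[1]); print("len",np.hypot(*v[:2]),"yaw deg",np.degrees(yaw)); ex=np.array([np.cos(yaw),np.sin(yaw)]); print("origin",P.mean(0)[:2]+.055*ex)
T=onz("top",[d(110,285),d(195,284),d(195,315),d(110,315)],.151); print("tab top",T.round(4).tolist(),T.mean(0).round(4))
c=onz("top",[((213+.5)/5-.5+130,(139+.5)/5-.5+180)],.075)[0]; print("cup rim ctr",c)
H=hsv(im["top"]);h,s,vv=H[...,0].astype(int),H[...,1],H[...,2]
m=((h<4)|(h>175))&(s>200)
ys,xs=np.nonzero(m[:, 150:190]); k=(ys>215)&(ys<260); print("red v",np.percentile(vv[:,150:190][ys[k],xs[k]],[10,50,90]))
pts=np.c_[xs[k]+150,ys[k]]; b=vv[pts[:,1],pts[:,0]]>np.percentile(vv[pts[:,1],pts[:,0]],50)*.85
w=onz("top",pts[b],.066)[:,:2]; l=cv2.fitLine(w.astype(np.float32),2,0,.01,.01).ravel(); print("handle line",l, "mean",w.mean(0))
dv=c[:2]-w.mean(0); print("yaw from rim ctr",np.degrees(np.arctan2(dv[1],dv[0])), "yaw line",np.degrees(np.arctan(l[1]/l[0])))
# scene orange tab
S=hsv(im["scene"]); m=(abs(S[...,0].astype(int)-13)<7)&(S[...,1]>180); m[:195]=0;m[230:]=0;m[:,:290]=0;m[:,325:]=0; ys,xs=np.nonzero(m); print("scene tab px",xs.min(),xs.max(),ys.min(),ys.max(),xs.mean(),ys.mean())
print("pred tab",px("scene",[*T, *(T-[0,0,.048])]).round(1).tolist())
O=P.mean(0)[:2]+.055*ex; ey=np.array([-ex[1],ex[0]])
print("pred base", px("scene",[[*(O+a*ex+b*ey),.008] for a,b in((-.055,-.062),(-.055,.062),(.095,.062),(.095,-.062))]).round(1).tolist())
print("pred cup rim",px("scene",[c+[0,0,0],c-[0,0,.075]]).round(1).tolist())
a=cv2.resize(im["scene"][195:290,245:325],None,fx=6,fy=6,interpolation=cv2.INTER_CUBIC)
cv2.imwrite("pics/disp2.png",a[:,:,::-1])
E
```

```text
base front L,R [[ 0.5426  0.0236  0.008 ]
 [ 0.5467 -0.0986  0.008 ]]
len 0.12225590031755494 yaw deg 1.8925653827318167
origin [ 0.59961721 -0.03565163]
tab top [[0.6012, 0.085, 0.151], [0.6018, 0.0499, 0.151], [0.5888, 0.0499, 0.151], [0.5887, 0.0849, 0.151]] [0.5951 0.0674 0.151 ]
cup rim ctr [0.50729489 0.29854124 0.075     ]
red v [ 55. 156. 162.]
handle line [ 0.98519665 -0.171428    0.42659894  0.31417605] mean [0.42659894 0.31417605]
yaw from rim ctr -10.9651711508114 yaw line -9.870855
scene tab px 302 312 204 219 306.59842519685037 211.76377952755905
pred tab [[313.2, 204.9], [302.9, 209.8], [300.1, 207.0], [310.5, 202.2], [312.3, 216.9], [302.2, 221.9], [299.6, 219.1], [309.7, 214.2]]
pred base [[248.1, 252.7], [283.1, 234.5], [313.4, 267.6], [277.0, 288.8]]
pred cup rim [[348.4, 179.4], [345.8, 196.2]]
```

View pics/disp2.png

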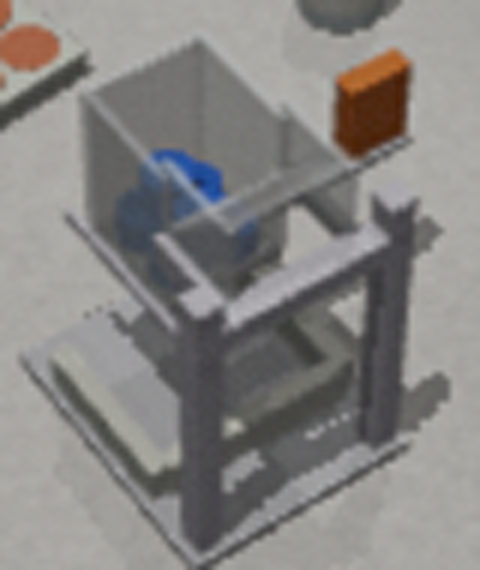

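Now move above the handle: the grip point works out at about (0.404, 0.318), cup yaw about −10.5°.

```bash
python3 -m handwheel '[[[0.15,-0.28,-0.05,0,0,0.02],[0.3,-0.56,-0.1,0,0,0.04],[0.46,-0.85,-0.15,0,0,0.06],[0.46,-0.85,-0.15,0,0,0.06]]]' -1 100
python3 -m handwheel '[[[0.15,-0.28,-0.05,0,0,0],[0.3,-0.56,-0.1,0,0,0],[0.46,-0.85,-0.15,0,0,0],[0.46,-0.85,-0.15,0,0,0]]]'
python3 -m handwheel '[[[0.15,-0.28,-0.05,0,0,0],[0.3,-0.56,-0.1,0,0,0],[0.46,-0.84,-0.2,0,0,0],[0.46,-0.84,-0.2,0,0,0],[0.46,-0.84,-0.2,0,0,0],[0.46,-0.84,-0.2,0,0,0]]]'
python3 - <<'E'
from h import *
s=ctrl.read_state(); print({k:np.round(v,4).tolist() for k,v in s.items()})
im=snap("top"); a=cv2.resize(im[170:270,120:230],None,fx=4,fy=4,interpolation=cv2.INTER_CUBIC)
b=cv2.resize(snap("scene")[110:220,300:400],(400,400),interpolation=cv2.INTER_CUBIC)
cv2.imwrite("pics/pre.png",np.hstack([a,b])[:,:,::-1])
E
```

```text
clock: 0.5
tool_pos: [0.2713, 0.5603, 0.2068]
tool_rot: [0.001, 0.095, 0.995, -0.005]
ft_force: [1.0, -0.2, -0.2]
grip_width: 0.0852
clock: 0.9
tool_pos: [0.3386, 0.4334, 0.1848]
tool_rot: [0.0, 0.096, 0.995, -0.005]
ft_force: [0.7, 0.5, -0.8]
grip_width: 0.0858
clock: 1.5
tool_pos: [0.4033, 0.3185, 0.1565]
tool_rot: [-0.0, 0.089, 0.996, 0.001]
ft_force: [-0.8, 0.1, 0.2]
grip_width: 0.0853
{'clock': 1.5, 'q': [-0.772, 0.4395, 0.0209, 2.1438, -0.0184, 0.5575, 0.6545], 'qd': [-0.0193, -0.0031, -0.0088, -0.0064, 0.0022, -0.0001, 0.0028], 'tau': [1.0268, -39.6392, 1.399, -12.682, 0.0398, 0.0302, -0.0034], 'tool_pos': [0.4033, 0.3185, 0.1565], 'tool_rot': [-0.0, 0.0893, 0.996, 0.0006], 'ft_force': [-0.8418, 0.0766, 0.1931], 'wrist_torque': [-0.0238, 0.0188, 0.0006], 'grip_width': 0.0853}
```

```bash
python3 -m handwheel '[[[0,0,-0.25,0,0,0],[0,0,-0.5,0,0,0],[0,0,-0.7,0,0,0],[0,0,-0.8,0,0,0],[0,0,-0.85,0,0,0],[0,0,-0.85,0,0,0],[0,0,-0.85,0,0,0]]]'
python3 -m handwheel '[[[0,0,0,0,0,0],[0,0,0,0,0,0],[0,0,0,0,0,0],[0,0,0,0,0,0],[0,0,0,0,0,0],[0,0,0,0,0,0],[0,0,0,0,0,0],[0,0,0,0,0,0]]]' 1 100
python3 -m handwheel '[[[0,0,0.04,0,0,0],[0,0,0.08,0,0,0],[0,0,0.13,0,0,0],[0,0,0.2,0,0,0],[0,0,0.2,0,0,0]]]'
python3 - <<'E'
from h import *
im=snap("top"); a=cv2.resize(im[170:270,120:230],None,fx=4,fy=4,interpolation=cv2.INTER_CUBIC)
b=cv2.resize(snap("scene")[110:220,300:400],(400,400),interpolation=cv2.INTER_CUBIC)
cv2.imwrite("pics/grip.png",np.hstack([a,b])[:,:,::-1])
E
```

```text
clock: 2.3
tool_pos: [0.4039, 0.3178, 0.0294]
tool_rot: [0.0, 0.09, 0.996, 0.001]
ft_force: [-0.6, 0.5, 0.9]
grip_width: 0.0854
clock: 3.1
tool_pos: [0.4039, 0.3169, 0.029]
tool_rot: [0.0, 0.09, 0.996, 0.0]
ft_force: [0.2, -0.9, 3.5]
grip_width: 0.011
clock: 3.6
tool_pos: [0.4044, 0.3174, 0.0603]
tool_rot: [0.001, 0.09, 0.996, 0.001]
ft_force: [0.5, -0.2, -1.2]
grip_width: 0.0108
```

View pics/grip.png

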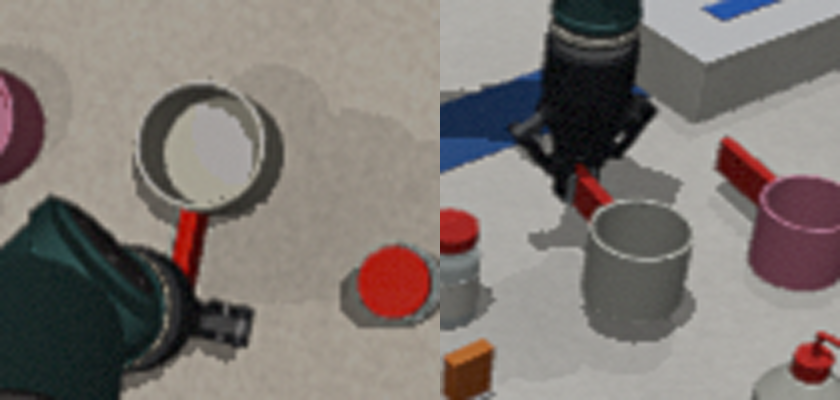

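The cup is held level: the scene crop shows it clear of its shadow, handle between the fingers. Lift, and carry it to the dock's front with the handle turned to the left, since a straight −x handle would be out of reach there.

```bash
python3 -m handwheel '[[[0,0,0.1,0,0,0],[0,0,0.25,0,0,0],[0,0,0.4,0,0,0],[0,0,0.55,0,0,0],[0,0,0.67,0,0,0],[0,0,0.67,0,0,0]]]'
python3 -m handwheel '[[[0.01,-0.08,0,0,0,-0.02],[0.03,-0.23,0,0,0,-0.06],[0.05,-0.4,0,0,0,-0.1],[0.07,-0.57,0,0,0,-0.14],[0.09,-0.74,0,0,0,-0.18],[0.12,-0.91,0,0,0,-0.22]]]'
python3 -m handwheel '[[[0.02,-0.17,0,0,0,-0.04],[0.04,-0.34,0,0,0,-0.08],[0.06,-0.5,0,0,0,-0.12],[0.08,-0.65,0,0,0,-0.16],[0.1,-0.8,0,0,0,-0.2],[0.12,-0.88,0,0,0,-0.22],[0.12,-0.91,0,0,0,-0.22],[0.12,-0.91,0,0,0,-0.22],[0.12,-0.91,0,0,0,-0.22]]]'
cat >> h.py <<'E'
def cupest():
    s=ctrl.read_state(); p=np.array(s["tool_pos"]); q=s["tool_rot"]; R=cv2.Rodrigues(np.zeros(3))[0]
    from scipy.spatial.transform import Rotation as Ro
    R=Ro.from_quat([q[1],q[2],q[3],q[0]]).as_matrix(); y=R[:,1]; 
    if y[1]<0: y=-y
    yaw=np.arctan2(-y[0],y[1]); c=p[:2]+.105*np.array([np.cos(yaw),np.sin(yaw)])
    print("clock",round(s["clock"],2),"cup",c.round(4),"yaw",round(np.degrees(yaw),1),"tcp",p.round(4),"under z",round(p[2]-.029,4),"q7",round(s["q"][6],2),"grip",round(s["grip_width"],4)); return c,yaw,p
E
python3 - <<'E'
from h import *
cupest()
im=snap("top"); a=cv2.resize(im[120:230,225:335],(400,400),interpolation=cv2.INTER_CUBIC)
b=cv2.resize(snap("scene")[140:300,200:360],(400,400),interpolation=cv2.INTER_CUBIC)
cv2.imwrite("pics/entry.png",np.hstack([a,b])[:,:,::-1])
E
```

```text
clock: 4.3
tool_pos: [0.4049, 0.3177, 0.1611]
tool_rot: [0.002, 0.09, 0.996, 0.002]
ft_force: [0.5, 0.2, -2.2]
grip_width: 0.0107
clock: 4.9
tool_pos: [0.4202, 0.1762, 0.158]
tool_rot: [-0.001, 0.264, 0.965, -0.002]
ft_force: [-0.0, -0.1, -1.4]
grip_width: 0.0108
clock: 5.8
tool_pos: [0.4394, 0.0445, 0.1591]
tool_rot: [-0.0, 0.422, 0.907, 0.0]
ft_force: [-1.3, 0.9, -1.4]
grip_width: 0.0108
clock 5.8 cup [ 0.5071 -0.0358] yaw -49.9 tcp [0.4394 0.0445 0.1591] under z 0.1301 q7 0.67 grip 0.0108
```

View pics/entry.png

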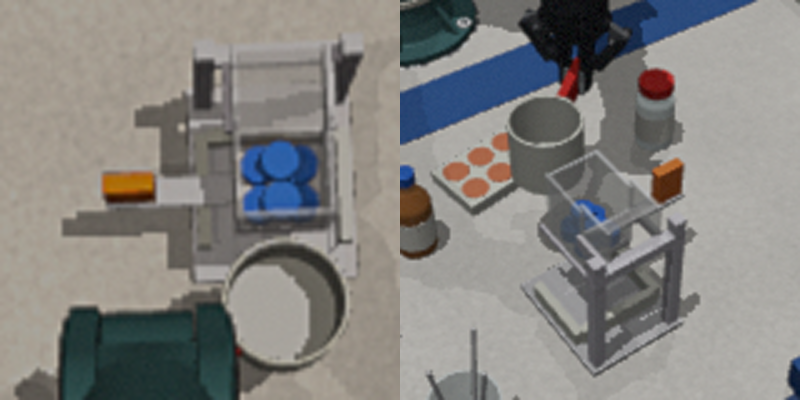

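```bash
python3 -m handwheel '[[[0,0,-0.1,0,0,0],[0,0,-0.25,0,0,0],[0,0,-0.4,0,0,0],[0,0,-0.55,0,0,0],[0,0,-0.68,0,0,0],[0,0,-0.76,0,0,0],[0,0,-0.78,0,0,0],[0,0,-0.78,0,0,0],[0,0,-0.78,0,0,0]]]'
python3 - <<'E'
from h import *
print("rim before (expect .507,-.036):",onz("top",[(225+287*.275-.4,120+304*.275-.4)],.205))
c,yaw,p=cupest(); z=p[2]-.029
im=snap("top"); a=cv2.resize(im[120:230,225:335],(400,400),interpolation=cv2.INTER_CUBIC)
b=cv2.resize(snap("scene")[170:300,230:360],(400,400),interpolation=cv2.INTER_CUBIC)
cv2.imwrite("pics/low.png",np.hstack([a,b])[:,:,::-1])
E
```

```text
clock: 6.8
tool_pos: [0.4402, 0.0442, 0.0428]
tool_rot: [0.0, 0.422, 0.907, 0.0]
ft_force: [0.9, -0.4, -1.7]
grip_width: 0.0107
rim before (expect .507,-.036): [[ 0.50639059 -0.03733649  0.205     ]]
clock 6.8 cup [ 0.5078 -0.0361] yaw -49.9 tcp [0.4402 0.0442 0.0428] under z 0.0138 q7 0.75 grip 0.0107
```

View pics/low.png

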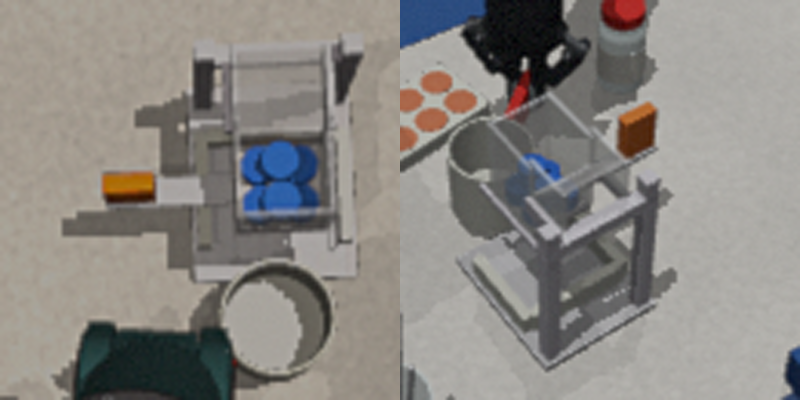

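The cup is lowered in front of the dock, rim centre at (277,318) against the base's middle at about 275, so it is lined up. Insert while turning the handle to −x.

```bash
python3 -m handwheel '[[[0.03,-0.05,0,0,0,0.05],[0.06,-0.1,0,0,0,0.11],[0.1,-0.16,0,0,0,0.18],[0.14,-0.21,0,0,0,0.24],[0.17,-0.26,0,0,0,0.29],[0.2,-0.31,0,0,0,0.34],[0.23,-0.36,0,0,0,0.39],[0.23,-0.36,0,0,0,0.39]]]'
python3 -c "
from h import *
cupest()"
```

```text
clock: 7.7
tool_pos: [0.4754, -0.0114, 0.043]
tool_rot: [0.001, 0.13, 0.991, -0.0]
ft_force: [-0.1, -0.4, -0.8]
grip_width: 0.011
clock 7.7 cup [ 0.5768 -0.0386] yaw -15.0 tcp [ 0.4754 -0.0114  0.043 ] under z 0.014 q7 1.16 grip 0.011
```

```bash
python3 -m handwheel '[[[0.04,-0.05,0,0,0,0.05],[0.08,-0.1,0,0,0,0.1],[0.11,-0.14,0,0,0,0.15],[0.124,-0.166,0,0,0,0.18],[0.124,-0.166,0,0,0,0.18],[0.124,-0.166,0,0,0,0.18]]]'
python3 - <<'E'
from h import *
cupest()
im=snap("top"); a=cv2.resize(im[120:230,225:335],(400,400),interpolation=cv2.INTER_CUBIC)
b=cv2.resize(snap("scene")[170:300,230:360],(400,400),interpolation=cv2.INTER_CUBIC)
cv2.imwrite("pics/dock.png",np.hstack([a,b])[:,:,::-1])
E
```

```text
clock: 8.3
tool_pos: [0.4926, -0.0349, 0.0425]
tool_rot: [0.0, -0.011, 1.0, -0.0]
ft_force: [0.1, -0.9, -1.8]
grip_width: 0.0108
clock 8.3 cup [ 0.5975 -0.0326] yaw 1.2 tcp [ 0.4926 -0.0349  0.0425] under z 0.0135 q7 1.36 grip 0.0108
```

View pics/dock.png

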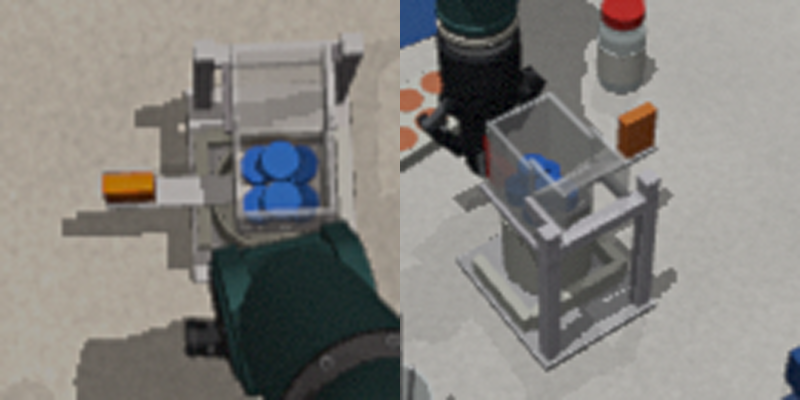

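Cup is in the dock under the hopper, between the guides. Nudge −y 3.5 mm, lower onto the plate, release and go up.

```bash
python3 -m handwheel '[[[0.01,-0.023,0,0,0,0],[0.01,-0.023,-0.01,0,0,0],[0.01,-0.023,-0.02,0,0,0],[0.01,-0.023,-0.03,0,0,0],[0.01,-0.023,-0.036,0,0,0],[0.01,-0.023,-0.04,0,0,0],[0.01,-0.023,-0.04,0,0,0]]]'
python3 -c "
from h import *
cupest()"
python3 -m handwheel '[[[0,0,0,0,0,0],[0,0,0,0,0,0],[0,0,0,0,0,0],[0,0,0,0,0,0],[0,0,0,0,0,0],[0,0,0,0,0,0]]]' -1
python3 -m handwheel '[[[0,0,0.08,0,0,0],[0,0,0.2,0,0,0],[0,0,0.4,0,0,0],[0,0,0.65,0,0,0],[0,0,0.9,0,0,0],[0,0,1,0,0,0],[0,0,1,0,0,0]]]'
```

```text
clock: 9.1
tool_pos: [0.4939, -0.0384, 0.0369]
tool_rot: [-0.0, -0.012, 1.0, -0.0]
ft_force: [-2.8, 1.3, 8.2]
grip_width: 0.011
clock 9.1 cup [ 0.5989 -0.0359] yaw 1.4 tcp [ 0.4939 -0.0384  0.0369] under z 0.0079 q7 1.37 grip 0.011
clock: 9.7
tool_pos: [0.4943, -0.0386, 0.0362]
tool_rot: [-0.0, -0.012, 1.0, 0.0]
ft_force: [0.8, -0.3, -0.7]
grip_width: 0.0856
clock: 10.4
tool_pos: [0.4961, -0.0387, 0.1896]
tool_rot: [0.003, -0.012, 1.0, -0.0]
ft_force: [-0.1, 0.8, 0.6]
grip_width: 0.0853
```

```bash
python3 -m handwheel '[[[0,0.1,0.1,0,0,-0.08],[0,0.25,0.2,0,0,-0.17],[0,0.4,0.2,0,0,-0.26],[0,0.55,0.2,0,0,-0.35],[0,0.65,0.2,0,0,-0.44],[0,0.71,0.2,0,0,-0.53],[0,0.71,0.2,0,0,-0.62],[0,0.71,0.2,0,0,-0.71],[0,0.71,0.2,0,0,-0.8],[0,0.71,0.2,0,0,-0.89],[0,0.71,0.2,0,0,-0.95],[0,0.71,0.2,0,0,-1],[0,0.71,0.2,0,0,-1],[0,0.71,0.2,0,0,-1]]]' 0 60
python3 -m handwheel '[[[0.15,0,0,0,0,0],[0.33,0,0,0,0,0],[0.5,0,0,0,0,0],[0.62,0,0,0,0,0],[0.66,0,0,0,0,0],[0.66,0,0,0,0,0],[0.66,0,0,0,0,0]]]'
python3 - <<'E'
from h import *
im=snap("top","topx"); H=hsv(im); b=cv2.resize(snap("scene")[130:290,220:380],(500,500),interpolation=cv2.INTER_CUBIC)
a=cv2.resize(im[120:220,225:325],(300,300)); a=np.vstack([a,np.zeros((200,300,3),np.uint8)])
cv2.imwrite("pics/tab.png",np.hstack([a,b])[:,:,::-1])
E
```

```text
clock: 11.8
tool_pos: [0.4937, 0.0679, 0.2157]
tool_rot: [-0.0, 0.698, 0.716, -0.001]
ft_force: [0.5, 0.3, 1.1]
grip_width: 0.0426
clock: 12.5
tool_pos: [0.5919, 0.0678, 0.2158]
tool_rot: [-0.001, 0.699, 0.716, -0.001]
ft_force: [-0.1, 0.5, -0.1]
grip_width: 0.0428
```

View pics/tab.png

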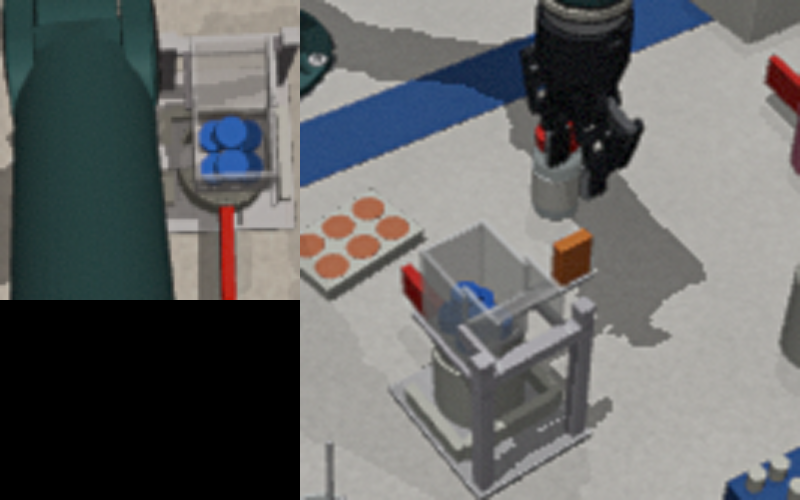

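The cup stands in the dock, handle to −x; the gripper is above the tab, jaws across it. Descend, grip, and pull.

```bash
python3 -m handwheel '[[[0.02,0,-0.15,0,0,0],[0.02,0,-0.35,0,0,0],[0.02,0,-0.5,0,0,0],[0.02,0,-0.6,0,0,0],[0.02,0,-0.65,0,0,0],[0.02,0,-0.67,0,0,0],[0.02,0,-0.67,0,0,0]]]'
python3 -m handwheel '[[[0,0,0,0,0,0],[0,0,0,0,0,0],[0,0,0,0,0,0],[0,0,0,0,0,0],[0,0,0,0,0,0],[0,0,0,0,0,0]]]' 1 60
```

```text
clock: 13.3
tool_pos: [0.5966, 0.068, 0.1162]
tool_rot: [0.0, 0.699, 0.715, 0.0]
ft_force: [-0.9, -0.2, 0.0]
grip_width: 0.043
clock: 13.9
tool_pos: [0.5959, 0.068, 0.1168]
tool_rot: [-0.0, 0.698, 0.717, -0.0]
ft_force: [-2.3, -1.2, 5.4]
grip_width: 0.0133
```

```bash
python3 -m handwheel '[[[0,0.05,0,0,0,0],[-0.003,0.12,0,0,0,0],[-0.005,0.2,0,0,0,0],[-0.007,0.27,0,0,0,0],[-0.009,0.33,0,0,0,0],[-0.01,0.38,0,0,0,0],[-0.01,0.4,0,0,0,0],[-0.01,0.4,0,0,0,0]]]'
python3 -m handwheel '[[[0,0.015,0,0,0,0],[0,0.02,0,0,0,0],[0,0.02,0,0,0,0],[0,0.02,0,0,0,0],[0,0.02,0,0,0,0],[0,0.02,0,0,0,0]]]'
python3 - <<'E'
from h import *
im=snap("top","topopen"); H=hsv(im); m=(abs(H[...,0].astype(int)-108)<10)&(H[...,1]>150)&(H[...,2]>80)
print([ (b.mean(0).round().tolist(),len(b)) for b in blobs(m[120:230,230:340],4)])
b=cv2.resize(snap("scene")[150:290,230:370],(500,500),interpolation=cv2.INTER_CUBIC)
a=cv2.resize(im[120:220,255:325],(280,400)); a=np.vstack([a,np.zeros((100,280,3),np.uint8)])
cv2.imwrite("pics/open.png",np.hstack([a,b])[:,:,::-1])
E
```

```text
clock: 14.7
tool_pos: [0.5933, 0.1281, 0.1168]
tool_rot: [-0.001, 0.697, 0.717, -0.001]
ft_force: [-4.2, -1.3, 7.8]
grip_width: 0.0132
clock: 15.3
tool_pos: [0.5932, 0.1296, 0.1168]
tool_rot: [-0.0, 0.698, 0.716, -0.002]
ft_force: [-4.5, -2.4, 7.1]
grip_width: 0.0134
[([63.0, 56.0], 8), ([72.0, 50.0], 37)]
```

View pics/open.png

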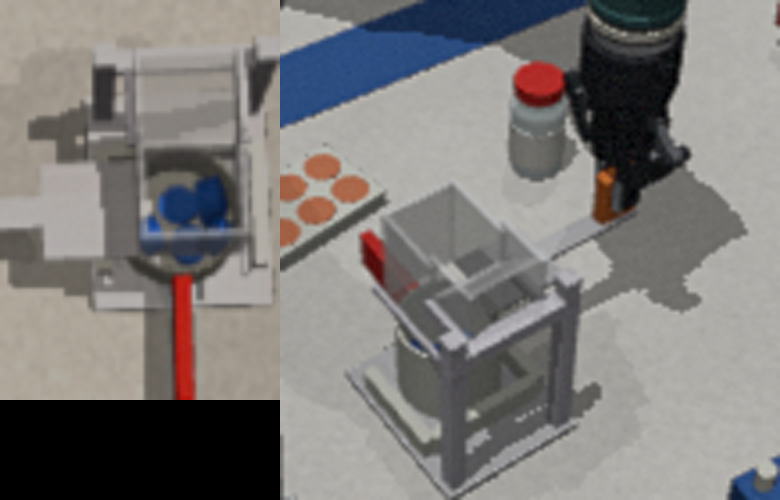

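The caps have dropped: the hopper is empty and the blue discs are inside the cup's rim in the top view. Check for the open stop, then close.

```bash
python3 -m handwheel '[[[0,0.01,0,0,0,0],[0,0.02,0,0,0,0],[0,0.03,0,0,0,0],[0,0.03,0,0,0,0],[0,0.03,0,0,0,0]]]'
python3 -m handwheel '[[[0,-0.05,0,0,0,0],[0.003,-0.12,0,0,0,0],[0.005,-0.2,0,0,0,0],[0.007,-0.27,0,0,0,0],[0.009,-0.33,0,0,0,0],[0.01,-0.38,0,0,0,0],[0.01,-0.4,0,0,0,0],[0.01,-0.42,0,0,0,0],[0.01,-0.42,0,0,0,0]]]'
```

```text
clock: 15.9
tool_pos: [0.5932, 0.1296, 0.1167]
tool_rot: [0.001, 0.699, 0.716, -0.004]
ft_force: [-4.4, -8.9, 8.5]
grip_width: 0.013
clock: 16.8
tool_pos: [0.5957, 0.0733, 0.1168]
tool_rot: [-0.001, 0.697, 0.717, -0.0]
ft_force: [-3.7, 0.9, 6.5]
grip_width: 0.0133
```

```bash
python3 -m handwheel '[[[0,-0.015,0,0,0,0],[0,-0.03,0,0,0,0],[0,-0.04,0,0,0,0],[0,-0.05,0,0,0,0],[0,-0.05,0,0,0,0],[0,-0.05,0,0,0,0]]]'
python3 -m handwheel '[[[0,-0.01,0,0,0,0],[0,-0.02,0,0,0,0],[0,-0.02,0,0,0,0],[0,-0.02,0,0,0,0]]]'
```

```text
clock: 17.4
tool_pos: [0.596, 0.0677, 0.1169]
tool_rot: [-0.001, 0.697, 0.717, 0.001]
ft_force: [-2.9, 4.8, 5.6]
grip_width: 0.0134
clock: 17.8
tool_pos: [0.5959, 0.0677, 0.1169]
tool_rot: [-0.002, 0.696, 0.718, 0.002]
ft_force: [-2.7, 8.3, 5.0]
grip_width: 0.0131
```

Shutter is back at its closed stop (62 mm travel both ways, force rising). Release and return to the handle.

```bash
python3 -m handwheel '[[[0,0.02,0,0,0,0],[0,0.02,0,0,0,0],[0,0.02,0,0,0,0],[0,0.02,0,0,0,0]]]' 0
python3 -m handwheel '[[[0,0.02,0.1,0,0,0],[0,0.02,0.3,0,0,0],[0,0.02,0.5,0,0,0],[0,0.02,0.65,0,0,0],[0,0.02,0.67,0,0,0],[0,0.02,0.67,0,0,0]]]'
python3 -m handwheel '[[[-0.15,0,0,0,0,0],[-0.33,0,0,0,0,0],[-0.5,0,0,0,0,0],[-0.62,0,0,0,0,0],[-0.68,0,0,0,0,0],[-0.68,0,0,0,0,0]]]' -1
python3 -m handwheel '[[[0,-0.1,0,0,0,0.08],[0,-0.2,0,0,0,0.17],[0,-0.3,0,0,0,0.26],[0,-0.4,0,0,0,0.35],[0,-0.5,0,0,0,0.44],[0,-0.6,0,0,0,0.53],[0,-0.7,0,0,0,0.62],[0,-0.71,0,0,0,0.71],[0,-0.71,0,0,0,0.8],[0,-0.71,0,0,0,0.89],[0,-0.71,0,0,0,0.95],[0,-0.71,0,0,0,1],[0,-0.71,0,0,0,1],[0,-0.71,0,0,0,1]]]'
python3 - <<'E'
from h import *
cupest()
im=snap("top","topc"); H=hsv(im); h,s,v=H[...,0].astype(int),H[...,1],H[...,2]
m=(abs(h-13)<7)&(s>200)&(v>120)
for b in blobs(m): print("tab",np.round(cv2.minAreaRect(onz("top",b,.151)[:,:2].astype(np.float32)*1000),1) if 0 else cv2.minAreaRect(onz("top",b,.151)[:,:2].astype(np.float32)*1000))
m=((h<4)|(h>175))&(s>200)&(v>90)
for b in blobs(m,8): print("red",b.mean(0).round(),cv2.minAreaRect(onz("top",b,.074)[:,:2].astype(np.float32)*1000))
E
```

```text
clock: 18.2
tool_pos: [0.5965, 0.064, 0.1158]
tool_rot: [0.0, 0.699, 0.715, -0.0]
ft_force: [-0.5, 0.3, -0.4]
grip_width: 0.0427
clock: 18.8
tool_pos: [0.5968, 0.068, 0.2175]
tool_rot: [0.001, 0.699, 0.715, 0.001]
ft_force: [-0.8, -0.1, 0.2]
grip_width: 0.0428
clock: 19.4
tool_pos: [0.4926, 0.0678, 0.2155]
tool_rot: [-0.001, 0.699, 0.716, -0.001]
ft_force: [1.0, -0.8, -0.1]
grip_width: 0.0854
clock: 20.8
tool_pos: [0.4951, -0.0388, 0.2161]
tool_rot: [0.0, -0.011, 1.0, 0.0]
ft_force: [0.4, -0.1, 0.4]
grip_width: 0.0856
clock 20.8 cup [ 0.6001 -0.0365] yaw 1.2 tcp [ 0.4951 -0.0388  0.2161] under z 0.1871 q7 1.47 grip 0.0856
tab ((593.9976806640625, 67.42210388183594), (10.004101753234863, 29.71611976623535), 0.16313527524471283)
red [218. 240.] ((422.7635803222656, 178.0397186279297), (41.52051544189453, 41.55479431152344), 0.6741441488265991)
red [104. 230.] ((446.6056823730469, 475.9751281738281), (9.821104049682617, 76.8604736328125), 82.77921295166016)
red [122. 142.] ((679.925048828125, 435.1894226074219), (82.47173309326172, 10.856439590454102), 12.764995574951172)
red [176. 113.] ((759.6605834960938, 300.28765869140625), (80.37322998046875, 25.541213989257812), 35.79235076904297)
```

```bash
python3 -m handwheel '[[[-0.005,0,-0.2,0,0,0],[-0.005,0,-0.45,0,0,0],[-0.005,0,-0.7,0,0,0],[-0.005,0,-0.85,0,0,0],[-0.005,0,-0.9,0,0,0]]]'
python3 -m handwheel '[[[0,0,-0.1,0,0,0],[0,0,-0.2,0,0,0],[0,0,-0.28,0,0,0],[0,0,-0.3,0,0,0],[0,0,-0.3,0,0,0],[0,0,-0.3,0,0,0]]]'
python3 -m handwheel '[[[0,0,0,0,0,0],[0,0,0,0,0,0],[0,0,0,0,0,0],[0,0,0,0,0,0],[0,0,0,0,0,0],[0,0,0,0,0,0],[0,0,0,0,0,0],[0,0,0,0,0,0]]]' 1 110
python3 -m handwheel '[[[0,0,0.01,0,0,0],[0,0,0.02,0,0,0],[0,0,0.03,0,0,0],[0,0,0.04,0,0,0],[0,0,0.04,0,0,0],[0,0,0.04,0,0,0]]]'
python3 -c "
from h import *
cupest()"
```

```text
clock: 21.35
tool_pos: [0.4924, -0.0385, 0.0791]
tool_rot: [-0.002, -0.012, 1.0, -0.0]
ft_force: [-0.2, 1.5, -0.5]
grip_width: 0.0852
clock: 21.95
tool_pos: [0.4941, -0.0386, 0.0369]
tool_rot: [0.001, -0.012, 1.0, -0.0]
ft_force: [0.0, -0.3, 0.3]
grip_width: 0.0854
clock: 22.75
tool_pos: [0.4936, -0.0384, 0.0364]
tool_rot: [0.0, -0.012, 1.0, 0.0]
ft_force: [-0.9, 0.4, 3.0]
grip_width: 0.0113
clock: 23.35
tool_pos: [0.4935, -0.0386, 0.0423]
tool_rot: [-0.0, -0.012, 1.0, -0.0]
ft_force: [0.0, 0.0, -2.5]
grip_width: 0.0107
clock 23.35 cup [ 0.5985 -0.0361] yaw 1.3 tcp [ 0.4935 -0.0386  0.0423] under z 0.0133 q7 1.37 grip 0.0107
```

```bash
python3 -m handwheel '[[[-0.02,0.03,0,0,0,-0.03],[-0.05,0.07,0,0,0,-0.07],[-0.09,0.12,0,0,0,-0.12],[-0.13,0.175,0,0,0,-0.18],[-0.16,0.225,0,0,0,-0.23],[-0.19,0.275,0,0,0,-0.28],[-0.225,0.322,0,0,0,-0.33],[-0.26,0.38,0,0,0,-0.39],[-0.297,0.437,0,0,0,-0.455],[-0.33,0.49,0,0,0,-0.51],[-0.363,0.536,0,0,0,-0.57],[-0.363,0.536,0,0,0,-0.57],[-0.363,0.536,0,0,0,-0.57]]]'
python3 -c "
from h import *
cupest()"
```

```text
clock: 24.65
tool_pos: [0.4395, 0.0419, 0.0423]
tool_rot: [0.0, 0.421, 0.907, 0.0]
ft_force: [0.5, -0.7, -0.9]
grip_width: 0.0103
clock 24.65 cup [ 0.5073 -0.0382] yaw -49.8 tcp [0.4395 0.0419 0.0423] under z 0.0133 q7 0.75 grip 0.0103
```

```bash
python3 -m handwheel '[[[0,0,0.08,0,0,0],[0,0,0.2,0,0,0],[0,0,0.35,0,0,0],[0,0,0.5,0,0,0],[0,0,0.65,0,0,0],[0,0,0.8,0,0,0],[0,0,0.9,0,0,0],[0,0,0.93,0,0,0],[0,0,0.93,0,0,0]]]'
python3 -m handwheel '[[[0,-0.06,0,0,0,0],[0,-0.18,0,0,0,0],[0,-0.33,0,0,0,0],[0,-0.48,0,0,0,0],[0,-0.63,0,0,0,0],[0,-0.78,0,0,0,0],[0,-0.9,0,0,0,0],[0,-1,0,0,0,0]]]'
python3 -m handwheel '[[[-0.01,-0.1,0,0,0,0.05],[-0.02,-0.2,0,0,0,0.11],[-0.03,-0.3,0,0,0,0.17],[-0.05,-0.4,0,0,0,0.23],[-0.06,-0.5,0,0,0,0.28]]]'
python3 -m handwheel '[[[-0.03,-0.13,0,0,0,0.05],[-0.07,-0.27,0,0,0,0.1],[-0.1,-0.4,0,0,0,0.15],[-0.14,-0.55,0,0,0,0.2],[-0.17,-0.68,0,0,0,0.25],[-0.19,-0.78,0,0,0,0.28],[-0.19,-0.83,0,0,0,0.28],[-0.19,-0.83,0,0,0,0.28],[-0.19,-0.83,0,0,0,0.28]]]'
python3 -c "
from h import *
cupest()"
```

```text
clock: 25.55
tool_pos: [0.4396, 0.0415, 0.1822]
tool_rot: [0.001, 0.422, 0.907, 0.0]
ft_force: [0.2, 1.1, -2.4]
grip_width: 0.0109
clock: 26.35
tool_pos: [0.4378, -0.1102, 0.1806]
tool_rot: [-0.001, 0.423, 0.906, -0.001]
ft_force: [0.4, 0.1, -1.7]
grip_width: 0.0105
clock: 26.85
tool_pos: [0.4284, -0.1843, 0.1804]
tool_rot: [-0.002, 0.213, 0.977, -0.0]
ft_force: [-0.3, 0.2, -1.9]
grip_width: 0.011
clock: 27.75
tool_pos: [0.4013, -0.307, 0.1812]
tool_rot: [-0.001, -0.004, 1.0, 0.001]
ft_force: [0.0, -0.1, -2.5]
grip_width: 0.011
clock 27.75 cup [ 0.5063 -0.3062] yaw 0.4 tcp [ 0.4013 -0.307   0.1812] under z 0.1522 q7 2.16 grip 0.011
```

```bash
python3 -m handwheel '[[[0.005,-0.005,-0.1,0,0,0],[0.005,-0.005,-0.27,0,0,0],[0.005,-0.005,-0.45,0,0,0],[0.005,-0.005,-0.62,0,0,0],[0.005,-0.005,-0.77,0,0,0],[0.005,-0.005,-0.87,0,0,0],[0.005,-0.005,-0.92,0,0,0],[0.005,-0.005,-0.93,0,0,0],[0.005,-0.005,-0.93,0,0,0]]]'
python3 -m handwheel '[[[0,0,-0.01,0,0,0],[0,0,-0.02,0,0,0],[0,0,-0.03,0,0,0],[0,0,-0.04,0,0,0],[0,0,-0.045,0,0,0],[0,0,-0.05,0,0,0],[0,0,-0.05,0,0,0]]]'
python3 -c "
from h import *
cupest()"
```

```text
clock: 28.65
tool_pos: [0.4029, -0.3081, 0.0426]
tool_rot: [0.0, -0.004, 1.0, -0.0]
ft_force: [0.4, 1.0, -2.5]
grip_width: 0.0106
clock: 29.35
tool_pos: [0.4023, -0.3084, 0.0347]
tool_rot: [-0.0, -0.004, 1.0, 0.0]
ft_force: [-0.3, 0.1, -2.1]
grip_width: 0.0109
clock 29.35 cup [ 0.5073 -0.3076] yaw 0.5 tcp [ 0.4023 -0.3084  0.0347] under z 0.0057 q7 2.16 grip 0.0109
```

Not touching yet (force still −2 N); lower in small steps until contact.

```bash
python3 -m handwheel '[[[0,0,-0.004,0,0,0],[0,0,-0.008,0,0,0],[0,0,-0.01,0,0,0],[0,0,-0.01,0,0,0],[0,0,-0.01,0,0,0]]]'
```

```text
clock: 29.85
tool_pos: [0.4023, -0.3084, 0.0335]
tool_rot: [0.0, -0.004, 1.0, -0.0]
ft_force: [-1.3, -0.5, 2.6]
grip_width: 0.011
```

Contact (+2.6 N). Release slowly, rise, and check.

```bash
python3 -m handwheel '[[[0,0,0,0,0,0],[0,0,0,0,0,0],[0,0,0,0,0,0],[0,0,0,0,0,0],[0,0,0,0,0,0],[0,0,0,0,0,0],[0,0,0,0,0,0]]]' -1
python3 -m handwheel '[[[0,0,0.08,0,0,0],[0,0,0.2,0,0,0],[0,0,0.45,0,0,0],[0,0,0.75,0,0,0],[0,0,1,0,0,0],[0,0,1,0,0,0]]]'
python3 -m handwheel '[[[-0.05,-0.3,0.3,0,0,0],[-0.05,-0.6,0.6,0,0,0],[-0.05,-0.9,0.6,0,0,0],[-0.05,-1,0.6,0,0,0],[-0.05,-1,0.6,0,0,0],[-0.05,-1,0.6,0,0,0]]]'
python3 - <<'E'
from h import *
im=snap("top","topf"); sc=snap("scene","scenef")
H=hsv(im); h,s,v=H[...,0].astype(int),H[...,1],H[...,2]
m=(abs(h-65)<12)&(s>120)&(v>40)
for b in blobs(m,50): print("green",b.mean(0).round(),[np.round(x,1) for x in cv2.minEnclosingCircle(onz("top",b,.005)[:,:2].astype(np.float32)*1000)])
a=cv2.resize(im[165:265,345:445],(400,400),interpolation=cv2.INTER_CUBIC); b=cv2.resize(sc[180:340,120:320],(500,400),interpolation=cv2.INTER_CUBIC)
c=cv2.resize(im[40:350],(400,221)); d=np.zeros((200,900,3),np.uint8); d[:,:361]=cv2.resize(im[40:350],(361,200)); d[:,400:700]=cv2.resize(sc[100:300],(300,200))[:, :300]
f=np.vstack([np.hstack([a,b]),d]); cv2.imwrite("pics/final.png",cv2.resize(f,(800,533),interpolation=cv2.INTER_AREA)[:,:,::-1])
E
```

```text
clock: 30.55
tool_pos: [0.4024, -0.3084, 0.0333]
tool_rot: [0.0, -0.004, 1.0, -0.0]
ft_force: [0.4, 0.0, 0.1]
grip_width: 0.0853
clock: 31.15
tool_pos: [0.4052, -0.3105, 0.1889]
tool_rot: [0.005, -0.004, 1.0, -0.003]
ft_force: [-0.3, -1.8, 0.5]
grip_width: 0.0852
clock: 31.75
tool_pos: [0.394, -0.4583, 0.2728]
tool_rot: [-0.0, -0.003, 1.0, 0.001]
ft_force: [-0.0, 1.1, 0.3]
grip_width: 0.0853
green [415. 222.] [array([ 478.2, -350.3]), np.float64(36.1)]
green [388. 209.] [array([ 505.9, -306.5]), np.float64(63.4)]
green [437. 150.] [array([ 676.2, -418.1]), np.float64(82.0)]
```

View pics/final.png

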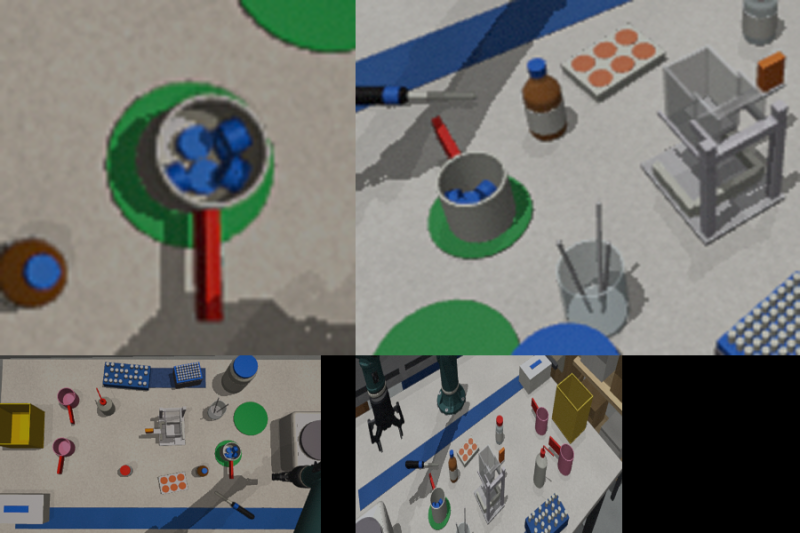

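The top crop shows the cup upright on the small mat with the blue caps inside it, rim centre near (213,150), handle toward −x. The hopper is empty, the shutter home and the bystanders in place. One numeric check of the centring, then hand in.

```bash
python3 - <<'E'
from h import *
print(onz("top",[(345+213.5/3.556-.5,165+150.5/3.556-.5)],.080)[0].round(4))
s=ctrl.read_state(); print(s["clock"],np.round(s["ft_force"],1))
print(ctrl.close_job())
E
```

```text
[ 0.5101 -0.3063  0.08  ]
31.85 [0.3 0.1 0.5]
the job is handed in; nothing more can be done
None
```

The job is done and handed in at 31.9 s of the 72 s allowed; the hand-in itself gives no verdict.

- **Filling:** I stood the cup in the dock and pulled the shutter to its open stop, about 62 mm. The caps dropped into the cup. I then pushed the shutter back to its closed stop with the cup still docked. The tab's measured position afterwards was the same as at the start.
- **Placing:** I took the cup out, kept it level, and lowered it onto the 130 mm mat until light contact (2.6 N) before letting go.
- **Last checks:**
  - The hopper looks empty and the blue caps are in the cup. They overlap in the picture, so I did not count six separately.
  - The cup stands upright on the mat.
  - The bystanders look unmoved in the last picture; I did not measure them.
  - The gripper is clear of everything.
- **Disagreement:** the arm's pose puts the cup within about 1–2 mm of the mat's centre. The last picture's rim measurement puts it about 3–4 mm off in x, near the limit of what the calibration can tell. I left it there.

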